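Turn the hob up with a stroke along its control strip

TASK

The moka pot is ready on the portable hob: turn the heat up to full by sliding closed fingertips gently along the curved grey control strip, lightly pressing it, from the small green dot at its left end over every dot in turn to the large red dot at its right end, in one stroke without lifting off. Finish while holding the fingertips lightly pressed on the red dot. Do not shift or lift the hob, the pot or the things around it.

Things in the scene. Friction and masses are not known exactly. Their poses are not given: they have to be found in the camera images.
- hob: portable induction hob, loose on the worktop on rubber feet, 2.6 kg, 270 (x) by 300 (y) mm, black glass top 45 mm above its underside. Origin: centre of its underside; x to its back (away from the robot), y to its left, z up. Near the front lies a light-grey control strip, an arc of 155 mm radius (centre line) about x 45, y 0 mm, 24 mm wide, with dots from 42 deg left to 42 deg right
- strip (a joint): how far the grey strip is pressed in, m: 0 free, 0.005 at its stop. Free, its top is 7 mm above the glass, 52 mm above the hob's underside. It moves straight down as one piece against a soft spring: 1 N to start, 1 N more per mm, 6 N at the stop. It counts as pressed from 0.0007; mid-travel, 0.002 to 0.003, is a good light press
- mark0 (a point): smallest dot, green, 7 mm across, at the left end of the strip, where the stroke starts; the point is its centre on the strip's top face
- mark1 (a point): white dot 2 of 7, 9 mm across, next along the strip to the right, 38 mm from the dot before; the point is its centre on the strip's top face
- mark2 (a point): white dot 3 of 7, 11 mm across, next along the strip to the right, 38 mm from the dot before; the point is its centre on the strip's top face
- mark3 (a point): white dot 4 of 7, 13 mm across, next along the strip to the right, 38 mm from the dot before; the point is its centre on the strip's top face
- mark4 (a point): white dot 5 of 7, 15 mm across, next along the strip to the right, 38 mm from the dot before; the point is its centre on the strip's top face
- mark5 (a point): white dot 6 of 7, 17 mm across, next along the strip to the right, 38 mm from the dot before; the point is its centre on the strip's top face
- mark6 (a point): largest dot, red, 19 mm across, at the right end of the strip, where the stroke ends; the point is its centre on the strip's top face
- moka_pot: metal moka pot, 98 mm wide, 155 mm over its black handle, 174 mm high, standing loose on the hob's cooking zone behind the strip (its top is about 219 mm above the worktop), handle turned to the back; origin: on its underside, 18 mm from the centre of the round foot towards the handle
- mug_stone: blue stoneware mug, 87x123x96 mm, loose at the right of the hob; origin: centre of its underside
- onion: brown onion, 75 mm across, 77 mm high, loose at the right of the hob; origin: centre of its underside
- tin_fish: flat round tin, 86 mm across, 40 mm high, loose at the left of the hob; origin: centre of its underside
- jar_honey: honey jar with a black lid, 63 mm across, 94 mm high, loose at the left of the hob; origin: centre of its underside
Things that resemble listed ones, but are neither listed nor needed, are in the scene too. Several things have the shape of the moka_pot; the one meant has the colours described above.

How it is judged:
On the way, in this order (a step that is already met when the one before it is completed fails the run):
1. the fingertips press the strip lightly at the smallest (green) dot (value of joint strip above 0.0007 m and horizontal distance between the grasp point and mark0 below 0.012 m and contact force between the fingers and hob above 0.3 N), for 0.05 s.
2. the fingertips press the strip lightly at the dot 2 (value of joint strip above 0.0007 m and horizontal distance between the grasp point and mark1 below 0.012 m and contact force between the fingers and hob above 0.3 N), for 0.05 s.
3. the fingertips press the strip lightly at the dot 3 (value of joint strip above 0.0007 m and horizontal distance between the grasp point and mark2 below 0.012 m and contact force between the fingers and hob above 0.3 N), for 0.05 s.
4. the fingertips press the strip lightly at the dot 4 (value of joint strip above 0.0007 m and horizontal distance between the grasp point and mark3 below 0.012 m and contact force between the fingers and hob above 0.3 N), for 0.05 s.
5. the fingertips press the strip lightly at the dot 5 (value of joint strip above 0.0007 m and horizontal distance between the grasp point and mark4 below 0.012 m and contact force between the fingers and hob above 0.3 N), for 0.05 s.
6. the fingertips press the strip lightly at the dot 6 (value of joint strip above 0.0007 m and horizontal distance between the grasp point and mark5 below 0.012 m and contact force between the fingers and hob above 0.3 N), for 0.05 s.
7. the fingertips press the strip lightly at the largest (red) dot (value of joint strip above 0.0007 m and horizontal distance between the grasp point and mark6 below 0.012 m and contact force between the fingers and hob above 0.3 N), for 0.05 s.
At the end, for the whole second after the job is handed in: The fingertips rest on the strip within 12 mm (horizontally, TCP to dot) of the centre of the red dot, pressing it in by at least 0.7 mm with less than 15 N; the hob is within 15 mm and the moka pot, mug, onion, tin and jar within 20 mm of where they stood, the pot upright (all of step 7 and contact force between the fingers and hob below 15 N and distance of hob from where it was at the start of the episode below 0.015 m and distance of each of moka_pot, mug_stone, onion, tin_fish, jar_honey from where it was at the start of the episode below 0.02 m and linear speed of hob below 0.02 m/s and angle between moka_pot's own z axis and vertical below 0.1 rad); the arm keeps its last pose, push and grip.
It fails at once if the fingertips leave the strip part-way: they are close above it (TCP under 85 mm above the hob's underside) between the end dots without pressing it (value of joint strip below 0.0002 m and z of the grasp point in the frame of hob between 0.03 and 0.085 m and y of the grasp point in the frame of hob between -0.08 and 0.08 m and x of the grasp point in the frame of hob between -0.135 and 0 m).
It fails at once if the hob or its strip is pressed or pushed with more than 20 N (contact force between any of the arm, the fingers and hob above 20 N).
It fails at once if the hob is shifted or lifted by more than 15 mm (distance of hob from where it was at the start of the episode above 0.015 m).
It fails at once if the moka pot is shifted or lifted by more than 20 mm, or tipped (distance of moka_pot from where it was at the start of the episode above 0.02 m or angle between moka_pot's own z axis and vertical above 0.2 rad).
It fails at once if the mug, onion, tin or honey jar is shifted or lifted by more than 20 mm (distance of any of mug_stone, onion, tin_fish, jar_honey from where it was at the start of the episode above 0.02 m).
It also fails if it takes over 40 s, if anything falls off the work surface, if the arm or the gripper's body presses on something with over 40 N, if the wrist force passes 120 N, or if a joint passes its speed limit or range.

ROBOT

A 6-joint arm with a two-finger parallel gripper is mounted at the origin on a cart in front of the work surface, level with it; the furniture and walls round the work are solid. World frame = base frame: x ahead of the robot, y to its left, z up, the work surface at z = 0. Lengths are in m, angles in rad, forces in N, time in s.
With the tool pointing down it reaches from about 0.4 to 0.925 m from the base axis. Payload 3.4 kg.
Tool frame: the origin (TCP) lies between the finger pads, 19 mm behind the fingertips; this is the grasp point; z points along the fingers, y is the line along which they close (so a half turn about z gives the same grasp; the last joint's range is limited). The gripper opens to 85 mm and grips with 20 to 120 N. Pads are 22 mm wide; open, the fingers measure 114 mm over their backs; the gripper's body (76 mm by 85 mm) begins 54 mm behind the grasp point. The pads swing forward as they close: fully open they stand 13 mm farther back than shut.
Start: joints at [-1.319, 0.307, 1.506, -0, 1.328, -0.073], TCP at [0.183, -0.545, 0.25] pointing down, gripper open.
Joint ranges: [-3.12, 3.12], [-1.05, 2.28], [0.14, 2.33], [-1.42, 4.57], [0.1, 2.73], [-2.68, 2.68]. Speed limits (rad/s): [2.57, 2.57, 3.14, 3.14, 3.14, 3.14].

INTERFACE

Orientations are given as a rotation vector (axis times angle).
In Python, from plant import arm, imaging gives the robot as it stands. The module is installed in compiled form; this text tells all that it offers.
- The arm moves only by the tool jog_arm, never from a script. Its argument "targets" is a list of rows, each a list of 5 numbers: the opening in per cent of the stroke, from 0 (shut) to 100 (fully open), then the shift along the tool's x, y, z in cm, then the turn about the tool's z in degrees. A call has 1 to 20 rows; each row shifts and turns the commanded pose from where the row before left it, along the tool's axes as they then stand; what a row does not reach is not made up. A row lasts 1/12 s, in which the tool goes at most 41.7 mm and 7.16 degrees, less where a joint would pass 70% of its speed; a pose out of reach is approached as far as the arm can. A call with a gripper value outside its range is refused whole. The fingers move at their own pace and stop on an object; "squeeze" is the grip in N (left out, the last holds). Time passes only in rows, so rows that do not move let the fingers close. It gives the time, the measured TCP pose, the force, the opening and the grip force at its end, in the units of the state.
- arm.read_state(): the state, without advancing time (a new reading comes with each control period).
- imaging.capture(name): name is "scene" or "top"; returns a dict with "frame" (400x640x3 uint8, red, green, blue), "K" (3x3 intrinsics, pixels), "T" (4x4, takes a point from camera to world coordinates). Camera axes: x right, y down, z forward; pixel columns grow to the right and rows downward; lengths in m; the calibration is good to about 2 mm. A picture is of the moment at which its call begins. There is no depth.
- arm.close_job(): hands the job in; it is judged then, once.
The state is a dict: "clock": time; "joint_pos": joint angles; "dq": joint speeds; "effort": joint torques, N m; "tcp_pos": TCP position; "orientation": TCP orientation; "wrist_force": force on the tool from outside, world axes, zero at the start; "wrist_torque": the same for the moment, N m; "finger_gap": finger opening in m; "grip_force": force on a finger pad.
Only numpy, scipy, OpenCV 4.12 (cv2) and the standard library are available. Lean on these libraries where they do the work, as an engineer would, in place of code of your own. Each camera call takes 0.05 s, during which the arm holds its last target. There are 200 camera calls.

## Working session

There is one attempt and no reset: what is moved stays moved. The work goes in short steps, Python scripts to look and compute and a tool call to move; the robot and the scene stay as the last step left them, time stands still between calls to the robot, and variables do not carry over. Pictures are saved under pics/ and viewed, at most 10 in all, crops included, and the job is handed in when it is done.

Besides the shell and the picture viewer there is one more tool, called after "Request:" as name(argument=value, ...) on one line, values as JSON. jog_arm: Moves the arm, as the interface text tells. Its arguments: {"type":"object","properties":{"targets":{"type":"array","items":{"type":"array","items":{"type":"number"}}},"squeeze":{"type":"number"}},"required":["targets"]}

```bash
mkdir -p pics; python3 - <<'E'
from plant import arm, imaging
import cv2,numpy as np
s=arm.read_state();print(s)
for n in("scene","top"):
    c=imaging.capture(n);np.savez(n+".npz",**c);cv2.imwrite(f"pics/{n}0.png",c["frame"][:,:,::-1]);print(c["K"],c["T"])
E
```

```text
{'clock': 0.0, 'joint_pos': array([-1.31949792e+00,  3.07606119e-01,  1.50769130e+00, -2.06349231e-06,
        1.32838404e+00, -7.34470921e-02]), 'dq': array([-0.00155672, -0.00042809, -0.00036023,  0.00070883,  0.00075704,
       -0.00138651]), 'effort': array([-7.81316703e-04, -4.57557750e+01, -2.51916307e+01, -2.11262609e-04,
        1.31959881e-02,  2.67125692e-06]), 'tcp_pos': array([ 0.18330356, -0.54430064,  0.24905527]), 'orientation': array([-3.09821651e+00, -5.07534951e-01,  2.94326305e-04]), 'wrist_force': array([-0.77095899, -0.11727872, -0.46157492]), 'wrist_torque': array([ 0.00027807, -0.03733901,  0.03558846]), 'grip_force': 0.0, 'finger_gap': 0.08534581668733407}
[[409.97221808   0.         322.73593998]
 [  0.         409.97221808 195.94894202]
 [  0.           0.           1.        ]] [[-0.54003588 -0.74383226  0.39379541 -0.01877219]
 [-0.84164065  0.47643765 -0.25426007  0.26306763]
 [ 0.00150788 -0.46874378 -0.88333289  1.29241101]
 [ 0.          0.          0.          1.        ]]
[[404.41593287   0.         322.32569851]
 [  0.         404.41593287 203.4941674 ]
 [  0.           0.           1.        ]] [[ 9.09990797e-03 -9.83532687e-01  1.80501096e-01  2.82473471e-01]
 [-9.99958523e-01 -9.01902084e-03  1.26884956e-03 -6.88019873e-02]
 [ 3.79988124e-04 -1.80505155e-01 -9.83573965e-01  1.39743098e+00]
 [ 0.00000000e+00  0.00000000e+00  0.00000000e+00  1.00000000e+00]]
```

View pics/scene0.png

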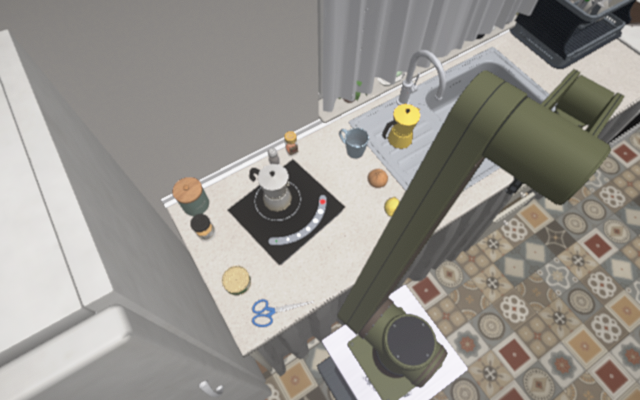

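View pics/top0.png

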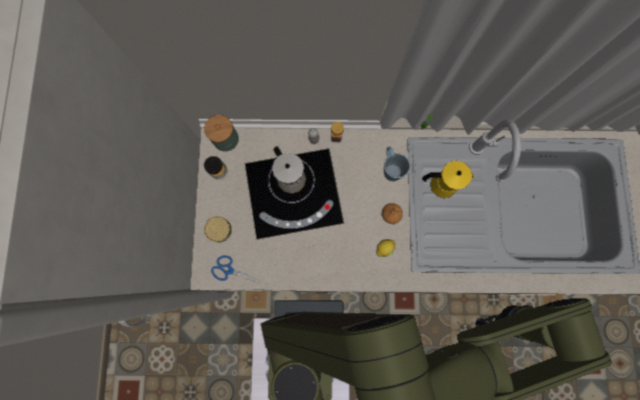

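The scene image shows the hob at about (286,210), with the strip running from the left end (272,241) to the red dot (323,202). In the top image the strip runs from (264,216) to the red dot (328,207). Possible mix-ups: the metal pot on the hob at top (290,175) is the one meant, and the yellow pot at (455,176) on the sink is a decoy. There is only one hob and one strip.

```bash
cat > m.py <<'E'
import cv2,numpy as np
def ray(c,uv,z):
    d=c["T"][:3,:3]@np.linalg.inv(c["K"])@np.array([uv[0],uv[1],1.]);o=c["T"][:3,3];return o+d*(z-o[2])/d[2]
E
python3 - <<'E'
from m import *
ims=[]
for n,roi in(("top",(235,140,115,105)),("scene",(220,150,130,120))):
    c=dict(np.load(n+".npz"));x,y,w,h=roi;f=c["frame"][y:y+h,x:x+w];hsv=cv2.cvtColor(f,cv2.COLOR_RGB2HSV)
    H,S,V=[hsv[:,:,i].astype(int) for i in range(3)]
    ims.append(cv2.resize(f,None,fx=3.3,fy=3.3,interpolation=cv2.INTER_CUBIC))
    red=((H<8)|(H>172))&(S>120)&(V>90); gr=(H>40)&(H<85)&(S>50)&(V>60)
    for nm,m in(("red",red),("green",gr)):
        N,l,st,ce=cv2.connectedComponentsWithStats(m.astype(np.uint8))
        for i in range(1,N):
            if st[i,4]>1: p=ce[i]+[x,y];print(n,nm,st[i,4],p.round(1),ray(c,p,.052).round(4))
    dk=cv2.morphologyEx((V<60).astype(np.uint8),cv2.MORPH_CLOSE,np.ones((15,15)))
    k=max(cv2.findContours(dk,0,2)[0],key=cv2.contourArea);P=cv2.convexHull(k)
    q=cv2.approxPolyN(P,4,ensure_convex=True).reshape(-1,2)
    W=np.array([ray(c,a+np.array([x,y]),.045) for a in q]);print(n,(q+[x,y]).tolist(),W.round(3).tolist(),W.mean(0).round(4),np.linalg.norm(W-np.roll(W,1,0),axis=1).round(3))
hh=max(i.shape[0] for i in ims)
o=np.hstack([cv2.copyMakeBorder(i,0,hh-i.shape[0],0,0,0) for i in ims]);print(o.shape);cv2.imwrite("pics/crop.png",cv2.resize(o[:,:,::-1],None,fx=.95,fy=.95))
E
```

```text
top red 24 [326.7 206.5] [ 0.5191 -0.082   0.052 ]
top green 4 [266.5 217.5] [0.4798 0.1201 0.052 ]
top [[329, 149], [350, 222], [257, 245], [241, 134]] [[0.724, -0.089, 0.045], [0.468, -0.161, 0.045], [0.388, 0.15, 0.045], [0.776, 0.221, 0.045]] [0.589  0.0302 0.045 ] [0.314 0.266 0.321 0.395]
scene red 16 [322.2 201.4] [ 0.5175 -0.0813  0.052 ]
scene green 2 [276.  240.5] [0.4784 0.1216 0.052 ]
scene [[350, 206], [279, 270], [229, 210], [268, 141]] [[0.455, -0.153, 0.045], [0.39, 0.162, 0.045], [0.663, 0.2, 0.045], [0.841, -0.05, 0.045]] [0.5871 0.0398 0.045 ] [0.4   0.322 0.276 0.307]
(396, 809, 3)
```

View pics/crop.png

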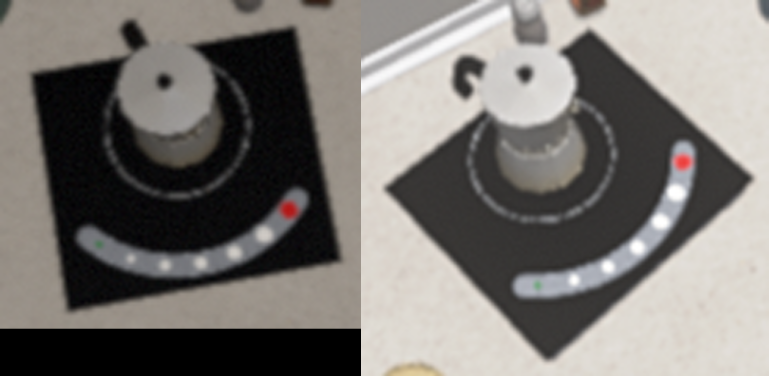

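The crop confirms the dots: green at left, red at right, on the hob with the metal pot. The green–red distance measures 206 mm in both views, against 207 mm expected. Hob yaw is about 11°, the arc centre (0.612, 0.0415), green (0.479, 0.121) and red (0.518, −0.082). Next I move with the fingers closing, first squaring the tool to the world axes.

Request:
jog_arm(targets=[[0,0,0,0,6.2],[0,0,0,0,6.2],[0,0,0,0,6.2],[0,2.17,-2.94,0,0],[0,2.17,-2.94,0,0],[0,2.17,-2.94,0,0],[0,2.17,-2.94,0,0],[0,2.17,-2.94,0,0],[0,2.17,-2.94,0,0],[0,2.17,-2.94,0,0],[0,2.17,-2.94,0,0],[0,2.17,-2.94,0,0],[0,2.17,-2.94,0,0],[0,0.8,-3.3,0,0],[0,0.8,-3.3,0,0],[0,0.8,-3.3,0,0],[0,0.8,-3.3,0,0],[0,0.8,-3.3,0,0],[0,0.8,-3.3,0,0],[0,0,0,0,0]], squeeze=20)

```text
clock: 1.77
tcp_pos: [0.4488, -0.0477, 0.2498]
orientation: [-3.138, -0.008, -0.0]
wrist_force: [-0.5, -0.2, -0.5]
finger_gap: 0.0003
grip_force: 0.0
```

Request:
jog_arm(targets=[[0,0.6,-3.38,0,0],[0,0.6,-3.38,0,0],[0,0.6,-3.38,0,0],[0,0.6,-3.38,0,0],[0,0.6,-3.38,0,0],[0,0,0,3,0],[0,0,0,3,0],[0,0,0,3,0],[0,0,0,3,0],[0,0,0,3,0],[0,0,0,0,0],[0,0,0,0,0],[0,0,0,0,0]])

```text
clock: 2.85
tcp_pos: [0.4792, 0.1159, 0.1009]
orientation: [-3.142, 0.0, -0.002]
wrist_force: [0.1, -0.3, 0.6]
finger_gap: 0.0002
grip_force: 0.0
```

```bash
python3 - <<'E'
from m import *
from plant import arm,imaging
s=arm.read_state();print(s["tcp_pos"],s["wrist_force"])
ims=[]
for n,roi in(("top",(235,140,115,105)),("scene",(220,150,130,120))):
    c=imaging.capture(n);x,y,w,h=roi
    f=c["frame"].copy()
    t=np.linalg.inv(c["T"])@np.r_[s["tcp_pos"]-[0,0,.019],1];u=c["K"]@t[:3];print(n,(u/u[2])[:2])
    ims.append(cv2.resize(f[y:y+h,x:x+w],None,fx=3.1,fy=3.1,interpolation=cv2.INTER_CUBIC))
hh=max(i.shape[0] for i in ims)
cv2.imwrite("pics/c2.png",np.hstack([cv2.copyMakeBorder(i,0,hh-i.shape[0],0,0,0) for i in ims])[:,:,::-1])
E
```

```text
[0.47921949 0.11588258 0.10089921] [ 0.12153861 -0.34462984  0.62593877]
top [266.54916031 216.35609838]
scene [276.51491928 235.87360412]
```

View pics/c2.png

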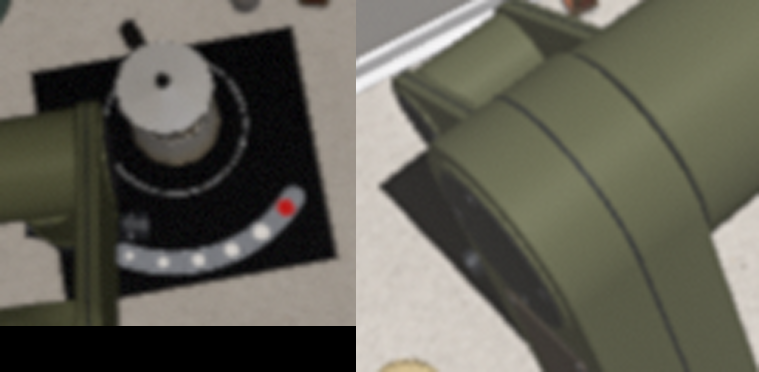

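The arm now hides the fingertips in both views; the hob, pot and remaining dots are unmoved (red dot at about (286,207) in the left crop). TCP is 5 mm short in y, so I correct that and descend until contact.

Request:
jog_arm(targets=[[0,0,-0.5,1.0,0],[0,0,0,1.0,0],[0,0,0,0.5,0],[0,0,0,0,0],[0,0,0,0,0],[0,0,0,0,0]])

```text
clock: 3.45
tcp_pos: [0.4787, 0.1212, 0.0754]
orientation: [-3.141, -0.0, -0.001]
wrist_force: [0.2, 0.2, 0.5]
finger_gap: -0.0003
grip_force: 0.0
```

Request:
jog_arm(targets=[[0,0,0,0.3,0],[0,0,0,0.2,0],[0,0,0,0,0],[0,0,0,0,0],[0,0,0,0,0],[0,0,0,0,0]])

```text
clock: 3.95
tcp_pos: [0.4788, 0.1212, 0.0702]
orientation: [-3.141, -0.0, -0.001]
wrist_force: [1.3, 0.2, 1.4]
finger_gap: -0.0002
grip_force: 0.7
```

Request:
jog_arm(targets=[[0,0,0,0.1,0],[0,0,0,0.08,0],[0,0,0,0,0],[0,0,0,0,0],[0,0,0,0,0]])

```text
clock: 4.37
tcp_pos: [0.4788, 0.1212, 0.0684]
orientation: [-3.141, -0.0, -0.001]
wrist_force: [1.8, 0.5, 3.2]
finger_gap: 0.0
grip_force: 1.6
```

```bash
python3 - <<'E'
import numpy as np
from plant import arm
s=arm.read_state();print(s["tcp_pos"],s["wrist_force"])
C=np.array([.6118,.0415]);g=np.array([.4791,.1208]);r=np.array([.5183,-.0817])
ey=(g-r)/np.linalg.norm(g-r);ex=np.array([ey[1],-ey[0]])
p=[C+.155*(-np.cos(t)*ex+np.sin(t)*ey) for t in np.radians(np.arange(42,-43,-7))]
print(np.round(p,4));d=np.diff(np.array(p),axis=0)*100
print(np.round(np.c_[d[:,0],-d[:,1]],2))
E
```

```text
[0.47876335 0.12115008 0.06836687] [1.7781809  0.51424798 3.16246233]
[[ 0.479   0.1214]
 [ 0.4702  0.1047]
 [ 0.4636  0.0869]
 [ 0.4592  0.0685]
 [ 0.457   0.0497]
 [ 0.4572  0.0308]
 [ 0.4596  0.012 ]
 [ 0.4643 -0.0063]
 [ 0.4713 -0.0239]
 [ 0.4803 -0.0405]
 [ 0.4913 -0.056 ]
 [ 0.504  -0.0699]
 [ 0.5184 -0.0822]]
[[-0.88  1.68]
 [-0.66  1.77]
 [-0.44  1.84]
 [-0.22  1.88]
 [ 0.02  1.89]
 [ 0.25  1.88]
 [ 0.47  1.83]
 [ 0.69  1.76]
 [ 0.9   1.66]
 [ 1.1   1.54]
 [ 1.28  1.4 ]
 [ 1.44  1.23]]
```

Light press achieved at 3.2 N. Slide to dot 2, then check.

Request:
jog_arm(targets=[[0,-0.29,0.56,0,0],[0,-0.29,0.56,0,0],[0,-0.29,0.56,0,0],[0,-0.22,0.59,0,0],[0,-0.22,0.59,0,0],[0,-0.22,0.59,0,0],[0,0,0,0,0],[0,0,0,0,0]])

```text
clock: 5.03
tcp_pos: [0.4621, 0.0854, 0.0681]
orientation: [3.14, -0.0, -0.003]
wrist_force: [-0.3, -2.1, 3.9]
finger_gap: -0.0003
grip_force: 1.7
```

Request:
jog_arm(targets=[[0,-0.12,0.56,0,0],[0,-0.12,0.6,0,0],[0,-0.1,0.6,0,0],[0,-0.07,0.6,0,0],[0,-0.05,0.6,0,0],[0,-0.04,0.6,0,0],[0,0,0,0,0],[0,0,0,0,0]])

```text
clock: 5.7
tcp_pos: [0.4578, 0.0499, 0.0682]
orientation: [3.14, -0.0, -0.001]
wrist_force: [0.3, -1.9, 3.4]
finger_gap: 0.0001
grip_force: 1.7
```

Request:
jog_arm(targets=[[0,-0.04,0.63,0,0],[0,-0.03,0.63,0,0],[0,0.01,0.63,0,0],[0,0.05,0.63,0,0],[0,0.08,0.63,0,0],[0,0.11,0.63,0,0],[0,0,0,0,0],[0,0,0,0,0]])

```text
clock: 6.37
tcp_pos: [0.46, 0.0121, 0.0682]
orientation: [3.14, -0.0, 0.0]
wrist_force: [-0.4, -3.0, 3.0]
finger_gap: -0.0001
grip_force: 1.7
```

```bash
python3 - <<'E'
from m import *
from plant import arm,imaging
s=arm.read_state();print(s["tcp_pos"],s["wrist_force"])
for n,roi in(("top",(235,140,115,105)),("scene",(220,150,130,120))):
    c=imaging.capture(n);x,y,w,h=roi;f=c["frame"][y:y+h,x:x+w];hsv=cv2.cvtColor(f,cv2.COLOR_RGB2HSV).astype(int)
    H,S,V=hsv[...,0],hsv[...,1],hsv[...,2]
    m=((H<8)|(H>172))&(S>120)&(V>90)
    if m.sum(): p=np.argwhere(m).mean(0)[::-1]+[x,y];print(n,m.sum(),p,ray(c,p,.0495))
E
```

```text
[0.46002448 0.01207763 0.06818536] [-0.40229187 -2.96495107  2.99085194]
top 23 [326.73913043 206.65217391] [ 0.51911242 -0.08209578  0.0495    ]
```

The red dot hasn't moved, so the hob hasn't shifted. Continue to dots 5, 6 and red.

Request:
jog_arm(targets=[[0,0.13,0.62,0,0],[0,0.15,0.61,0,0],[0,0.18,0.6,0,0],[0,0.2,0.59,0,0],[0,0.23,0.59,0,0],[0,0.25,0.58,0,0],[0,0,0,0,0],[0,0,0,0,0]])

```text
clock: 7.13
tcp_pos: [0.472, -0.0239, 0.0683]
orientation: [3.14, -0.0, 0.002]
wrist_force: [-0.3, -1.4, 3.5]
finger_gap: -0.0001
grip_force: 1.6
```

Request:
jog_arm(targets=[[0,0.28,0.56,0,0],[0,0.3,0.55,0,0],[0,0.32,0.54,0,0],[0,0.35,0.53,0,0],[0,0.37,0.51,0,0],[0,0.38,0.5,0,0],[0,0,0,0,0],[0,0,0,0,0]])

```text
clock: 7.8
tcp_pos: [0.4926, -0.0557, 0.0684]
orientation: [3.14, 0.0, 0.003]
wrist_force: [0.5, -2.0, 3.5]
finger_gap: -0.0001
grip_force: 1.6
```

Remaining to red (0.5185, −0.082): x +2.6 cm, tool y +2.63 cm.

Request:
jog_arm(targets=[[0,0.4,0.47,0,0],[0,0.41,0.46,0,0],[0,0.42,0.45,0,0],[0,0.44,0.43,0,0],[0,0.46,0.42,0,0],[0,0.47,0.4,0,0],[0,0,0,0,0],[0,0,0,0,0],[0,0,0,0,0],[0,0,0,0,0]])

```text
clock: 8.63
tcp_pos: [0.5184, -0.0813, 0.0685]
orientation: [3.141, 0.0, 0.004]
wrist_force: [1.6, -0.8, 2.9]
finger_gap: 0.0003
grip_force: 1.5
```

```bash
python3 - <<'E'
from m import *
from plant import arm,imaging
s=arm.read_state();print(s["tcp_pos"],s["wrist_force"])
c=imaging.capture("top");f=c["frame"][130:260,190:420]
cv2.imwrite("pics/c3.png",cv2.resize(f,None,fx=3.3,fy=3.3,interpolation=cv2.INTER_CUBIC)[:,:,::-1])
E
```

```text
[ 0.51840008 -0.08134825  0.06854479] [ 1.57700354 -0.83274426  2.9197697 ]
```

View pics/c3.png

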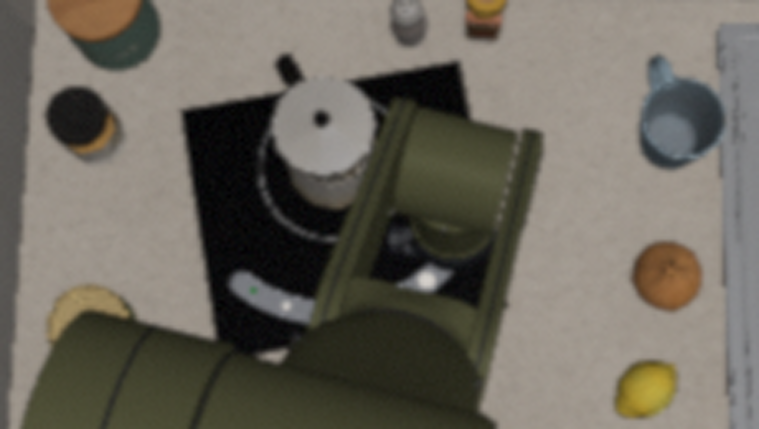

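The green dot shows at full-frame (266.7, 217.9), as before, so the hob hasn't moved. The pot and the things around it stand where they were, and the tip presses the red dot at about 3 N.

```bash
python3 -c "
from plant import arm
print(arm.close_job())"
```

```text
the job is handed in; nothing more can be done
None
```

The closed fingertips slid from the green dot over every dot to the red one in one stroke, pressing with about 3–4 N, and the job was handed in holding about 3 N on red, with no sign in the last camera view that the hob, pot or other things had moved; no verdict was returned.

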